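Sweep the loose tube caps into the waste drop

TASK

Clear the steel deck after decapping: use the fingertips to sweep the three loose tube caps that lie flat on it across the deck and over the rim of the rectangular waste opening, so that all three drop into the drawer below. Only push them along: do not pinch them or pick them up, and leave the closed pot, the bucket lid and the two vials on the deck standing where they are.

Things in the scene. Friction and masses are not known exactly. Their poses are not given: they have to be found in the camera images.
- deck: stainless bench station, fixed, 300 mm (its x) by 560 mm (its y), flat deck 90 mm above the bench; origin on the bench under its centre, x to its back edge, y to its left, z up. It stands elsewhere and turned in each run. Raised edges 4 mm thick: 12 mm high at back and sides, 6 mm at the front. Only the caps, pot, bucket lid and vials stand on it.
- waste_drop (a point): centre of the rectangular waste opening in the deck, at deck level (deck frame x -85 mm, y 0, z 90 mm); the opening is 110 mm along the deck's x and 130 mm along its y, sides parallel to the deck's edges, its rim flush with the deck; below it is a walled waste drawer whose floor is 84 mm down
- cap1: one of three identical loose screw caps of 50 ml tubes: blue plastic, ribbed disc 34 mm across and 14 mm high, about 15 g, lying flat on the deck; origin at the centre of its underside, z up. It slides when pushed from the side.
- cap2: another of three identical loose screw caps of 50 ml tubes: blue plastic, ribbed disc 34 mm across and 14 mm high, about 15 g, lying flat on the deck; origin at the centre of its underside, z up. It slides when pushed from the side.
- cap3: the last of three identical loose screw caps of 50 ml tubes: blue plastic, ribbed disc 34 mm across and 14 mm high, about 15 g, lying flat on the deck; origin at the centre of its underside, z up. It slides when pushed from the side.
- pot: a closed specimen pot standing on the deck among the caps, white with a ribbed blue lid, 58 mm across the lid, 56 mm high, to be left alone; origin at the centre of its underside
- dome: the lid of a centrifuge bucket: a clear plastic dome with a black sealing ring at its foot and a white knob on top, 75 mm across, 47 mm high, standing on the deck among the caps, to be left alone; origin at the centre of its underside
- vial1: a closed glass vial standing in a back corner of the deck, 25 mm across, 48 mm high, to be left alone; origin at the centre of its underside
- vial2: a closed glass vial standing in a back corner of the deck, 25 mm across, 48 mm high, to be left alone; origin at the centre of its underside

How it is judged:
By the outcome, as a careful person would: the job done as asked, in the order asked, and still so for the second after the job is handed in, with the robot touching nothing.
It also fails if it takes over 51 s, if anything falls off the work surface, if the arm or the gripper's body presses on something with over 40 N, if the wrist force passes 120 N, or if a joint passes its speed limit or range.

ROBOT

A 6-joint arm with a two-finger parallel gripper is mounted at the origin on the work surface. World frame = base frame: x ahead of the robot, y to its left, z up, the work surface at z = 0. Lengths are in m, angles in rad, forces in N, time in s.
With the tool pointing down it reaches from about 0.275 to 0.775 m from the base axis. Payload 14.6 kg.
Tool frame: the origin (TCP) lies on the centre line of the jaws, within the pads' length; the fingertips stand ahead of it and the grasp point (between the pads) lies 11 mm behind it (manip.nose_length is the z of the fingertips in the tool frame, in m); z points along the fingers, y is the line along which they close (so a half turn about z gives the same grasp; the last joint's range is limited). The gripper opens to 85 mm and grips with 20 to 120 N. Pads are 22 mm wide; open, the fingers measure 114 mm over their backs; the gripper's body (76 mm by 85 mm) begins 54 mm behind the grasp point. The pads swing forward as they close: fully open they stand 13 mm farther back than shut.
Start: joints at [-1.458, 0.263, -0.048, 1.259, 0, 1.415], TCP at [0.139, -0.506, 0.239] pointing down, gripper open.
Joint ranges: [-2.65, 2.65], [-0.89, 1.7], [-1.18, 1.37], [-2.13, 2.11], [-1.35, 1.29], [-3.14, 3.14]. Speed limits (rad/s): [1.89, 1.89, 2.57, 2.79, 3.14, 3.14].

INTERFACE

Orientations are given as a rotation vector (axis times angle).
In Python, from cell import manip, imaging gives the robot as it stands.
- The arm moves only by the tool drive_tool, never from a script. Its argument "moves" is one flat list of numbers, 7 for each row, row after row: the shift along the tool's x, y, z scaled (see below), then the turn, a rotation vector about the tool's x, y, z scaled (see below), then the opening, from -1 (shut) to 1 (fully open). A call has 1 to 8 rows; each row is the pose to reach, as a shift and turn from the pose commanded when the call began, along the tool's axes at that moment; what a row does not reach only later rows make up. The controller multiplies each number of a shift by 100 mm and each number of a turn by 0.5 rad. A row lasts 1/12 s, in which the tool goes at most 41.7 mm and 7.16 degrees, less where a joint would pass 70% of its speed; a pose out of reach is approached as far as the arm can. A call with a number of a shift or a turn outside -1 to 1 is refused whole. A call with a gripper value outside its range is refused whole. The fingers move at their own pace and stop on an object; the grip force is fixed at half the most. Time passes only in rows, so rows that repeat a pose let the fingers close. It gives the time, the measured TCP pose, the force, the opening and the grip force at its end, in the units of the state.
- manip.read_state(): the state, without advancing time (a new reading comes with each control period).
- imaging.read_camera(name): name is "side" or "top"; returns a dict with "pixels" (480x640x3 uint8, red, green, blue), "mtx" (3x3 intrinsics, pixels), "rvec" (rotation vector, rad) and "tvec" (3), from world to camera coordinates, as OpenCV has them. Camera axes: x right, y down, z forward; pixel columns grow to the right and rows downward; lengths in m; the calibration is good to about 2 mm. A picture is of the moment at which its call begins. There is no depth.
- manip.hand_in(): hands the job in; it is judged then, once.
The state is a dict: "time_s": time; "joint_positions": joint angles; "joint_velocities": joint speeds; "tau": joint torques, N m; "position": TCP position; "tool_rot": TCP orientation; "contact_force": force on the tool from outside, world axes, zero at the start; "moment": the same for the moment, N m; "finger_gap": opening from 0.0 (shut) to 1.0 (fully open); "grip_force": force on a finger pad.
Only numpy, scipy, OpenCV 4.12 (cv2) and the standard library are available. Lean on these libraries where they do the work, as an engineer would, in place of code of your own. Each camera call takes 0.05 s, during which the arm holds its last target. There are 200 camera calls.

## Working session

There is one attempt and no reset: what is moved stays moved. The work goes in short steps, Python scripts to look and compute and a tool call to move; the robot and the scene stay as the last step left them, time stands still between calls to the robot, and variables do not carry over. Pictures are saved under pics/ and viewed, at most 10 in all, crops included, and the job is handed in when it is done.

Besides the shell and the picture viewer there is one more tool, called after "Request:" as name(argument=value, ...) on one line, values as JSON. drive_tool: Moves the arm, as the interface text tells. Shifts and turns lie within -1 to 1; 1 stands for 100 mm of shift or 0.5 rad of turn. Its arguments: {"type":"object","properties":{"moves":{"type":"array","items":{"type":"number","minimum":-1,"maximum":1}}},"required":["moves"]}

```bash
ls; mkdir -p pics
python3 - <<'E'
from cell import manip, imaging
import cv2
s=manip.read_state();print({k:s[k] for k in('time_s','position','tool_rot','finger_gap')},manip.nose_length)
for n in('top','side'):
    r=imaging.read_camera(n);cv2.imwrite(f'pics/{n}0.png',r['pixels'][...,::-1]);print(r['mtx'],r['rvec'],r['tvec'])
E
```

```text
pics
{'time_s': 0.0, 'position': array([ 0.13888679, -0.50603249,  0.23882245]), 'tool_rot': array([-3.11243474e+00, -4.19227846e-01, -2.74276393e-05]), 'finger_gap': 1.0054627219923313} 0.008
[[532.72021337   0.         317.09011912]
 [  0.         532.72021337 239.4178108 ]
 [  0.           0.           1.        ]] [ 2.17965574 -2.17795913  0.08078401] [0.02687558 0.59763724 0.87722189]
[[612.14088539   0.         322.71173675]
 [  0.         612.14088539 223.45013342]
 [  0.           0.           1.        ]] [ 0.42941612 -2.74422073  1.22387109] [0.55666053 0.17098301 1.1045598 ]
```

View pics/top0.png

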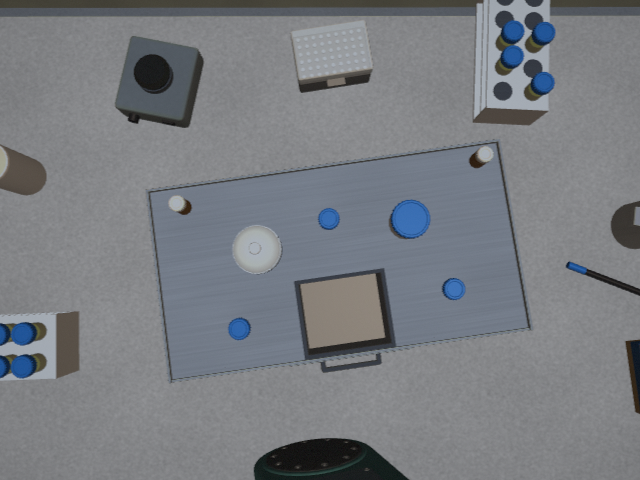

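View pics/side0.png

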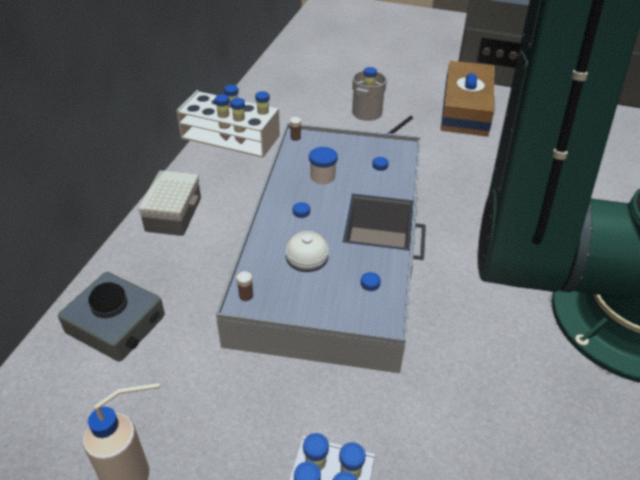

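The top view shows the three caps at about (329,218), (454,289) and (239,328). The pot is at (410,219), the dome at (257,249), the vials at (179,204) and (484,156), and the opening at about (345,313). The side view agrees.

```bash
cat > h.py <<'E'
from cell import manip, imaging
import cv2, numpy as np
def ray(r,uv,z):
    R=cv2.Rodrigues(r['rvec'])[0]; c=-R.T@np.ravel(r['tvec'])
    p=cv2.undistortPoints(np.float64([[uv]]),r['mtx'],None)[0,0]
    d=R.T@np.array([p[0],p[1],1]); return c+d*(z-c[2])/d[2]
def blues(r):
    h=cv2.cvtColor(r['pixels'],cv2.COLOR_RGB2HSV)
    m=cv2.inRange(h,(100,150,60),(125,255,255))
    n,l,s,c=cv2.connectedComponentsWithStats(m)
    return [(c[i],s[i,4],s[i,2:4]) for i in range(1,n) if s[i,4]>60]
E
python3 - <<'E'
from h import *
np.set_printoptions(precision=4,suppress=True)
r=imaging.read_camera('top')
# deck outline corners by eye (back-left, back-right, front-right, front-left), rim tops
C=[ray(r,p,z) for p,z in(((149,191),.102),((497,142),.102),((529,327),.1),((171,381),.1))]
C=np.array(C);print(C);print([np.linalg.norm(C[i]-C[(i+1)%4]) for i in range(4)])
O=np.array([ray(r,p,.09) for p in((295,281),(383,269),(394,348),(306,359))])
print('open',O.mean(0),[np.linalg.norm(O[i]-O[(i+1)%4]) for i in range(4)])
ey=(C[0]-C[1]+C[3]-C[2])[:2];ex=(C[0]-C[3]+C[1]-C[2])[:2]
yaw=np.arctan2(ey[1],ey[0])-np.pi/2;print('yaw',yaw,np.arctan2(ex[1],ex[0]))
ctr=C.mean(0)[:2];print('ctr',ctr)
Rm=np.array([[np.cos(yaw),-np.sin(yaw)],[np.sin(yaw),np.cos(yaw)]])
D=lambda p:Rm.T@(np.array(p)[:2]-ctr)*1000
print('open deck',D(O.mean(0)))
for n in('top','side'):
    q=imaging.read_camera(n)
    for c,a,w in blues(q):
        if a<4000: 
            p=ray(q,c,.104 if n=='top' else .101); d=D(p)
            if abs(d[0])<150 and abs(d[1])<280: print(n,c,a,w,p,d)
for k,p,z in(('pot',(410,219),.146),('dome',(255,248),.137),('domebase',(257,249),.11),('v1',(178,203),.138),('v2',(484,153),.138)):
    P=ray(r,p,z);print(k,P,D(P))
E
```

```text
[[ 0.6669  0.2888  0.102 ]
 [ 0.7444 -0.2542  0.102 ]
 [ 0.4578 -0.2962  0.1   ]
 [ 0.3759  0.2485  0.1   ]]
[np.float64(0.5485030874908794), np.float64(0.28964470492883976), np.float64(0.5508205388235644), np.float64(0.2937555649564099)]
open [ 0.4765 -0.0155  0.09  ] [np.float64(0.13837174263846896), np.float64(0.12254788540640423), np.float64(0.13657021339689296), np.float64(0.1209278873622431)]
yaw 0.14550148744658165 0.14164738879154498
ctr [ 0.5613 -0.0033]
open deck [-85.6349   0.2024]
top [410.0043 218.5934] 1156 [39 38] [ 0.6236 -0.1164  0.104 ] [  45.2674 -120.9497]
top [328.4311 218.3952] 334 [20 21] [0.6238 0.0095 0.104 ] [63.774   3.5649]
top [453.5162 288.5919] 370 [22 22] [ 0.5161 -0.1814  0.104 ] [ -70.5368 -169.6798]
top [238.8895 328.3812] 362 [21 22] [0.4555 0.1457 0.104 ] [-83.0592 162.8214]
side [322.9093 155.772 ] 386 [27 19] [ 0.6354 -0.1624  0.101 ] [  50.2701 -168.2062]
side [380.104 162.296] 125 [15 12] [ 0.5159 -0.1787  0.101 ] [ -70.3005 -166.9339]
side [300.8355 208.4737] 152 [16 13] [0.6245 0.0129 0.101 ] [64.902   6.8703]
side [370.3605 280.176 ] 233 [18 16] [0.4546 0.1502 0.101 ] [-83.2451 167.3382]
pot [ 0.618  -0.1092  0.146 ] [  40.7846 -113.0434]
dome [0.5759 0.1185 0.137 ] [ 32.1258 118.3649]
domebase [0.5761 0.1187 0.11  ] [ 32.3238 118.5522]
v1 [0.6427 0.2335 0.138 ] [114.9384 222.4836]
v2 [ 0.7181 -0.2222  0.138 ] [ 123.4595 -239.3654]
```

```bash
cat >> h.py <<'E'
from scipy.spatial.transform import Rotation as Ro
YAW=.1455; CTR=np.array([.5613,-.0033]); c,s=np.cos(YAW),np.sin(YAW)
RM=np.array([[c,-s],[s,c]])
def deck(p): return RM.T@(np.array(p)[:2]-CTR)*1000
def to(dx,dy,z,off):
    """deck mm target, world z, tool-x heading relative to deck x -> shift (tool axes, units), turn (units)"""
    st=manip.read_state(); R=Ro.from_rotvec(st['tool_rot']); M=R.as_matrix()
    w=np.r_[CTR+RM@np.array([dx,dy])/1000,z]; psi=YAW+off
    T=Ro.from_matrix(np.c_[[np.cos(psi),np.sin(psi),0],[np.sin(psi),-np.cos(psi),0],[0,0,-1]])
    print('t',round(st['time_s'],2),'deck',deck(st['position']).round(1),'z',st['position'][2].round(4),'gap',round(st['finger_gap'],3),'F',np.round(st['contact_force'],1),'nose',manip.nose_length)
    print('shift',(M.T@(w-st['position'])*10).round(3),'turn',((R.inv()*T).as_rotvec()/.5).round(3))
E
python3 -c "
from h import *
to(-72,-212,.16,np.pi/2)"
```

```text
t 0.25 deck [-490.9 -436.3] z 0.2391 gap 0.994 F [-0.9 -0.4  0.7] nose 0.008
shift [ 4.431 -1.715  0.792] turn [-1.000e-03 -1.000e-03 -2.897e+00]
```

Request:
drive_tool(moves=[1,-0.4,0,0,0,-1,-0.53,1,-0.4,0,0,0,-1,-0.53,1,-0.4,0,0,0,-1,-0.53,1,-0.4,0,0,0,-1,-0.53,1,-0.4,0,0,0,-1,-0.53])

```text
time_s: 0.67
position: [0.2257, -0.4405, 0.2394]
tool_rot: [2.908, 1.189, -0.0]
contact_force: [-1.3, -0.5, 0.4]
finger_gap: 0.297
grip_force: 0.0
```

```bash
python3 -c "
from h import *
to(-72,-212,.16,np.pi/2)"
```

```text
t 0.67 deck [-395.4 -383.9] z 0.2394 gap 0.297 F [-1.3 -0.5  0.4] nose 0.008
shift [3.626 0.519 0.794] turn [ 0.    0.   -1.88]
```

Request:
drive_tool(moves=[1,0.14,0,0,0,-1,-0.53,1,0.14,0,0,0,-1,-0.53,1,0.14,0,0,0,-1,-0.53,1,0.14,0,0,0,-1,-0.53,1,0.14,0,0,0,-1,-0.53])

```text
time_s: 1.08
position: [0.3068, -0.3818, 0.2392]
tool_rot: [-2.528, -1.865, 0.0]
contact_force: [-0.5, -0.6, -0.8]
finger_gap: 0.234
grip_force: 0.0
```

```bash
python3 -c "
from h import *
to(-72,-212,.16,np.pi/2)"
```

```text
t 1.08 deck [-306.7 -337.6] z 0.2392 gap 0.234 F [-0.5 -0.6 -0.8] nose 0.008
shift [2.144 1.577 0.792] turn [-0.     0.    -0.891]
```

Request:
drive_tool(moves=[1,0.75,0,0,0,-0.89,-0.53,1,0.75,0,0,0,-0.89,-0.53,1,0.75,0,0,0,-0.89,-0.53,1,0.75,0,0,0,-0.89,-0.53,1,0.75,0,0,0,-0.89,-0.53])

```text
time_s: 1.5
position: [0.4086, -0.3085, 0.239]
tool_rot: [-2.06, -2.371, 0.0]
contact_force: [0.4, 0.3, 0.2]
finger_gap: 0.238
grip_force: 0.0
```

```bash
python3 -c "
from h import *
to(-72,-212,.16,np.pi/2)"
```

```text
t 1.5 deck [-195.3 -279.8] z 0.239 gap 0.238 F [0.4 0.3 0.2] nose 0.008
shift [0.685 1.23  0.79 ] turn [-0.001 -0.    -0.011]
```

Request:
drive_tool(moves=[0.68,1,0,0,0,-0.01,-0.53,0.68,1,0,0,0,-0.01,-0.53,0.68,1,0,0,0,-0.01,-0.53,0.68,1,0.4,0,0,-0.01,-0.53,0.68,1,0.4,0,0,-0.01,-0.53])

```text
time_s: 1.92
position: [0.4953, -0.2264, 0.1941]
tool_rot: [-2.057, -2.365, 0.002]
contact_force: [-1.0, 0.5, -0.9]
finger_gap: 0.232
grip_force: 0.0
```

```bash
python3 -c "
from h import *
to(-72,-212,.102,np.pi/2)"
```

```text
t 1.92 deck [ -97.7 -211.1] z 0.1941 gap 0.232 F [-1.   0.5 -0.9] nose 0.008
shift [-0.011  0.262  0.919] turn [-0.011 -0.009 -0.012]
```

Request:
drive_tool(moves=[0,0.24,0.3,0,0,0,-0.53,0,0.24,0.6,0,0,0,-0.53,0,0.24,0.8,0,0,0,-0.53,0,0.24,0.95,0,0,0,-0.53,0,0.24,0.95,0,0,0,-0.53,0,0.24,0.95,0,0,0,-0.53])

```text
time_s: 2.42
position: [0.5202, -0.2255, 0.1051]
tool_rot: [-2.059, -2.372, 0.0]
contact_force: [0.2, 0.9, 0.3]
finger_gap: 0.235
grip_force: 0.0
```

```bash
python3 -c "
from h import *
to(-72,-212,.102,np.pi/2)
r=imaging.read_camera('side')['pixels'][60:260,280:480,::-1];cv2.imwrite('pics/s1.png',cv2.resize(r,None,fx=3,fy=3))"
```

```text
t 2.42 deck [ -72.9 -213.9] z 0.1051 gap 0.235 F [0.2 0.9 0.3] nose 0.008
shift [0.019 0.009 0.031] turn [-0.001 -0.    -0.009]
```

View pics/s1.png

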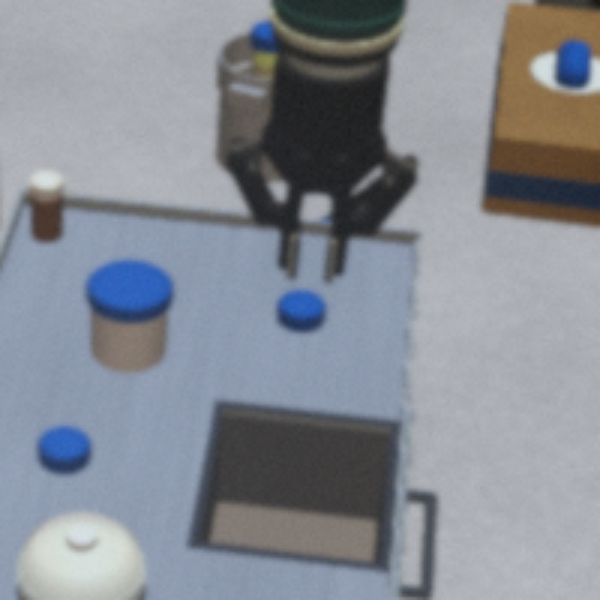

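The fingertips, at about (377,153) and (390,154) in the full image, stand just behind the cap at (380,163). They sit about 4 mm too far towards the deck's front. I'll correct this and push.

Request:
drive_tool(moves=[0,0.04,0.02,0,0,0,-0.53,0.1,0.04,0.03,0,0,0,-0.53,0.2,0.04,0.03,0,0,0,-0.53,0.3,0.04,0.03,0,0,0,-0.53,0.4,0.04,0.03,0,0,0,-0.53,0.5,0.04,0.03,0,0,0,-0.53,0.6,0.04,0.03,0,0,0,-0.53,0.6,0.04,0.03,0,0,0,-0.53])

```text
time_s: 3.13
position: [0.5156, -0.1618, 0.1014]
tool_rot: [-2.05, -2.38, -0.0]
contact_force: [0.2, -0.5, 0.7]
finger_gap: 0.233
grip_force: 0.0
```

```bash
python3 -c "
from h import *
to(-69,-45,.102,np.pi/2)
r=imaging.read_camera('side')['pixels'][60:260,280:480,::-1];cv2.imwrite('pics/s2.png',cv2.resize(r,None,fx=3,fy=3))"
```

```text
t 3.13 deck [ -68.2 -150.2] z 0.1014 gap 0.233 F [ 0.2 -0.5  0.7] nose 0.008
shift [ 1.052 -0.005 -0.005] turn [-0.001 -0.001  0.006]
```

View pics/s2.png

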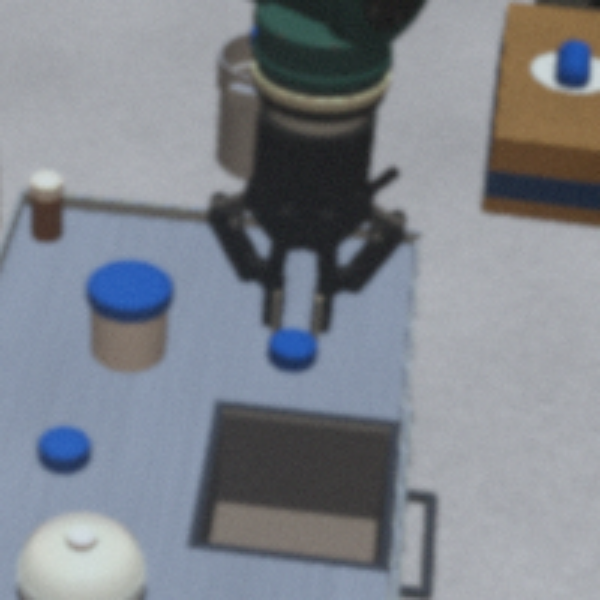

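The cap at crop (293,348) sits centred against both fingertips and slides along well, so I'll keep pushing.

Request:
drive_tool(moves=[0.12,0,0,0,0,0,-0.53,0.25,0,0,0,0,0,-0.53,0.38,0,0,0,0,0,-0.53,0.5,0,0,0,0,0,-0.53,0.63,0,0,0,0,0,-0.53,0.76,0,0,0,0,0,-0.53,0.88,0,0,0,0,0,-0.53,1,0,0,0,0,0,-0.53])

```text
time_s: 3.85
position: [0.5012, -0.0636, 0.1013]
tool_rot: [-2.052, -2.379, -0.0]
contact_force: [0.0, -0.4, 0.3]
finger_gap: 0.232
grip_force: 0.0
```

Request:
drive_tool(moves=[0.1,0,0,0,0,0,-0.53,0.1,0,0,0,0,0,-0.53,0.1,0,0,0,0,0,-0.53,0.1,0,-0.4,0,0,0,-0.53,0.1,0,-0.8,0,0,0,-0.53,0.1,0,-0.9,0,0,0,-0.53])

```text
time_s: 4.35
position: [0.5017, -0.056, 0.1962]
tool_rot: [2.049, 2.374, 0.004]
contact_force: [0.4, -1.6, 0.5]
finger_gap: 0.234
grip_force: 0.0
```

```bash
python3 -c "
from h import *
to(106,5,.19,np.pi)
for n in('side','top'):
  q=imaging.read_camera(n); print(n,[(c.round(),a,deck(ray(q,c,.102)).round()) for c,a,w in blues(q)])"
```

```text
t 4.35 deck [-66.6 -43.5] z 0.1962 gap 0.234 F [ 0.4 -1.6  0.5] nose 0.008
shift [0.484 1.727 0.07 ] turn [ 0.004  0.012 -3.14 ]
side [(array([471.,  81.]), np.int32(112), array([-265., -549.])), (array([226.,  94.]), np.int32(202), array([ 318., -374.])), (array([262.,  95.]), np.int32(75), array([ 232., -382.])), (array([237., 102.]), np.int32(85), array([ 282., -341.])), (array([323., 156.]), np.int32(395), array([  50., -166.])), (array([301., 209.]), np.int32(155), array([64.,  8.])), (array([369., 238.]), np.int32(125), array([-71.,  68.])), (array([370., 280.]), np.int32(233), array([-83., 168.])), (array([103., 422.]), np.int32(544), array([246., 488.])), (array([316., 446.]), np.int32(458), array([-42., 474.])), (array([352., 455.]), np.int32(477), array([-90., 479.])), (array([307., 472.]), np.int32(373), array([-37., 510.])), (array([345., 476.]), np.int32(132), array([-85., 508.]))]
top [(array([513.,  31.]), np.int32(354), array([ 319., -330.])), (array([544.,  32.]), np.int32(361), array([ 310., -378.])), (array([512.,  56.]), np.int32(361), array([ 278., -322.])), (array([543.,  82.]), np.int32(364), array([ 229., -362.])), (array([414., 206.]), np.int32(247), array([  64., -130.])), (array([328., 218.]), np.int32(333), array([64.,  3.])), (array([350., 298.]), np.int32(115), array([-62., -11.])), (array([239., 328.]), np.int32(361), array([-83., 163.])), (array([ 18., 333.]), np.int32(594), array([-42., 498.])), (array([ 18., 366.]), np.int32(601), array([-91., 503.]))]
```

Request:
drive_tool(moves=[0.25,0.6,0,0,0,-1,-0.53,0.25,0.6,0,0,0,-1,-0.53,0.25,0.6,0,0,0,-1,-0.53,0.25,0.6,0,0,0,-1,-0.53,0.25,0.6,0,0,0,-1,-0.53])

```text
time_s: 4.87
position: [0.5556, -0.0217, 0.1898]
tool_rot: [-1.391, -2.815, 0.001]
contact_force: [-0.0, -0.6, 0.2]
finger_gap: 0.237
grip_force: 0.0
```

Request:
drive_tool(moves=[0,0,0,0,0,-1,-0.53,0,0,0,0,0,-1,-0.53,0,0,0,0,0,-1,-0.53,0,0,0,0,0,-1,-0.53,0,0,0,0,0,-1,-0.53])

```text
time_s: 5.28
position: [0.5554, -0.022, 0.1905]
tool_rot: [-0.659, -3.071, 0.0]
contact_force: [-0.2, -0.2, 0.1]
finger_gap: 0.233
grip_force: 0.0
```

```bash
python3 -c "
from h import *
to(108,6,.19,np.pi)"
```

```text
t 5.28 deck [ -8.6 -17.6] z 0.1905 gap 0.233 F [-0.2 -0.2  0.1] nose 0.008
shift [-0.856  0.826  0.004] turn [-0.    -0.002 -1.136]
```

Request:
drive_tool(moves=[-0.85,0.83,0,0,0,-1,-0.53,-0.85,0.83,0,0,0,-1,-0.53,-0.85,0.83,0,0,0,-1,-0.53,-0.85,0.83,0,0,0,-1,-0.53,-0.85,0.83,0,0,0,-1,-0.53])

```text
time_s: 5.7
position: [0.6682, 0.0194, 0.1895]
tool_rot: [0.119, -3.138, -0.0]
contact_force: [0.3, -1.3, 0.0]
finger_gap: 0.234
grip_force: 0.0
```

```bash
python3 -c "
from h import *
to(108,5,.102,np.pi)"
```

```text
t 5.7 deck [109.1   7. ] z 0.1895 gap 0.234 F [ 0.3 -1.3  0. ] nose 0.008
shift [ 0.008 -0.021  0.875] turn [ 0.001 -0.003 -0.139]
```

Request:
drive_tool(moves=[0,-0.02,0.3,0,0,-0.14,-0.53,0,-0.02,0.6,0,0,-0.14,-0.53,0,-0.02,0.8,0,0,-0.14,-0.53,0,-0.02,0.88,0,0,-0.14,-0.53,0,-0.02,0.88,0,0,-0.14,-0.53,0,-0.02,0.88,0,0,-0.14,-0.53])

```text
time_s: 6.2
position: [0.6673, 0.0168, 0.1042]
tool_rot: [-0.222, 3.133, -0.0]
contact_force: [0.8, 0.4, 0.1]
finger_gap: 0.235
grip_force: 0.0
```

```bash
python3 -c "
from h import *
to(108,5,.102,np.pi)
r=imaging.read_camera('side')['pixels'][110:310,220:420,::-1];cv2.imwrite('pics/s3.png',cv2.resize(r,None,fx=3,fy=3))"
```

```text
t 6.2 deck [107.8   4.5] z 0.1042 gap 0.235 F [0.8 0.4 0.1] nose 0.008
shift [-0.002  0.005  0.022] turn [-0.     0.001 -0.008]
```

View pics/s3.png

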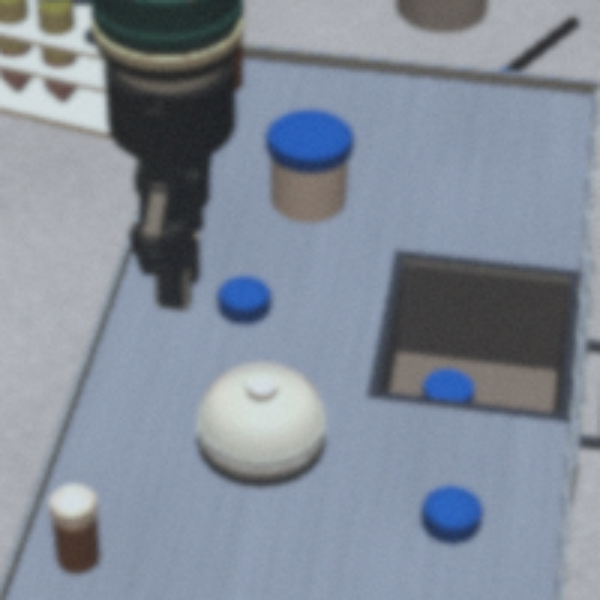

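Cap 1 lies in the drawer at crop (448,387). The fingers are behind cap A, which is at crop (245,300). I'll push it towards the front.

Request:
drive_tool(moves=[0.12,0,0.02,0,0,0,-0.53,0.25,0,0.02,0,0,0,-0.53,0.36,0,0.02,0,0,0,-0.53,0.48,0,0.02,0,0,0,-0.53,0.6,0,0.02,0,0,0,-0.53,0.7,0,0.02,0,0,0,-0.53,0.8,0,0.02,0,0,0,-0.53,0.8,0,0.02,0,0,0,-0.53])

```text
time_s: 6.92
position: [0.5877, 0.0053, 0.103]
tool_rot: [-0.226, 3.132, -0.001]
contact_force: [-0.6, -0.4, 1.1]
finger_gap: 0.236
grip_force: 0.0
```

```bash
python3 -c "
from h import *
to(-52,5,.102,np.pi)
for n in('side','top'):
  q=imaging.read_camera(n); print(n,[(c.round(),a,d.round()) for c,a,w in blues(q) for d in [deck(ray(q,c,.102))] if abs(d[0])<150 and abs(d[1])<280])"
```

```text
t 6.92 deck [27.3  4.7] z 0.103 gap 0.236 F [-0.6 -0.4  1.1] nose 0.008
shift [0.793 0.002 0.009] turn [-0.001  0.003 -0.003]
side [(array([334., 213.]), np.int32(174), array([1., 9.])), (array([369., 238.]), np.int32(127), array([-71.,  68.])), (array([370., 280.]), np.int32(234), array([-83., 168.]))]
top [(array([233., 326.]), np.int32(119), array([-78., 171.]))]
```

Request:
drive_tool(moves=[0.12,0,0,0,0,0,-0.53,0.25,0,0,0,0,0,-0.53,0.36,0,0,0,0,0,-0.53,0.48,0,0,0,0,0,-0.53,0.6,0,0,0,0,0,-0.53,0.72,0,0,0,0,0,-0.53,0.84,0,0,0,0,0,-0.53,0.84,0,0,0,0,0,-0.53])

```text
time_s: 7.68
position: [0.5045, -0.0069, 0.1019]
tool_rot: [-0.228, 3.133, -0.0]
contact_force: [-0.2, -0.3, 0.1]
finger_gap: 0.235
grip_force: 0.0
```

Request:
drive_tool(moves=[0,0,0,0,0,0,-0.53,0,0,-0.4,0,0,0,-0.53,0,0,-0.8,0,0,0,-0.53,0,0,-0.85,0,0,0,-0.53])

```text
time_s: 8.02
position: [0.5084, -0.007, 0.1922]
tool_rot: [-0.229, 3.126, -0.003]
contact_force: [0.8, 0.5, 0.5]
finger_gap: 0.237
grip_force: 0.0
```

```bash
python3 -c "
from h import *
to(-84,209,.19,np.pi/2)
for n in('side','top'):
  q=imaging.read_camera(n); print(n,[(c.round(),a,d.round()) for c,a,w in blues(q) for d in [deck(ray(q,c,.102))] if abs(d[0])<150 and abs(d[1])<280])"
```

```text
t 8.02 deck [-52.8   4. ] z 0.1922 gap 0.237 F [0.8 0.5 0.5] nose 0.008
shift [0.311 2.05  0.014] turn [0.008 0.015 3.143]
side [(array([323., 156.]), np.int32(391), array([  50., -167.])), (array([369., 239.]), np.int32(128), array([-71.,  68.])), (array([370., 280.]), np.int32(238), array([-83., 168.]))]
top [(array([410., 217.]), np.int32(1020), array([  48., -122.])), (array([239., 328.]), np.int32(361), array([-83., 163.]))]
```

Request:
drive_tool(moves=[0.3,1,0,0,0,1,-0.53,0.3,1,0,0,0,1,-0.53,0.3,1,0,0,0,1,-0.53,0.3,1,0,0,0,1,-0.53,0.3,1,0,0,0,1,-0.53])

```text
time_s: 8.53
position: [0.4605, 0.089, 0.1853]
tool_rot: [-0.559, -3.09, 0.0]
contact_force: [0.6, -0.9, -1.1]
finger_gap: 0.241
grip_force: 0.0
```

```bash
python3 -c "
from h import *
to(-84,209,.19,np.pi/2)
r=imaging.read_camera('top')['pixels'][140:400,140:540,::-1];cv2.imwrite('pics/t4.png',cv2.resize(r,None,fx=2,fy=2))"
```

```text
t 8.53 deck [-86.3 106. ] z 0.1853 gap 0.241 F [ 0.6 -0.9 -1.1] nose 0.008
shift [ 0.476  0.914 -0.047] turn [-2.000e-03 -2.000e-03  2.135e+00]
```

View pics/t4.png

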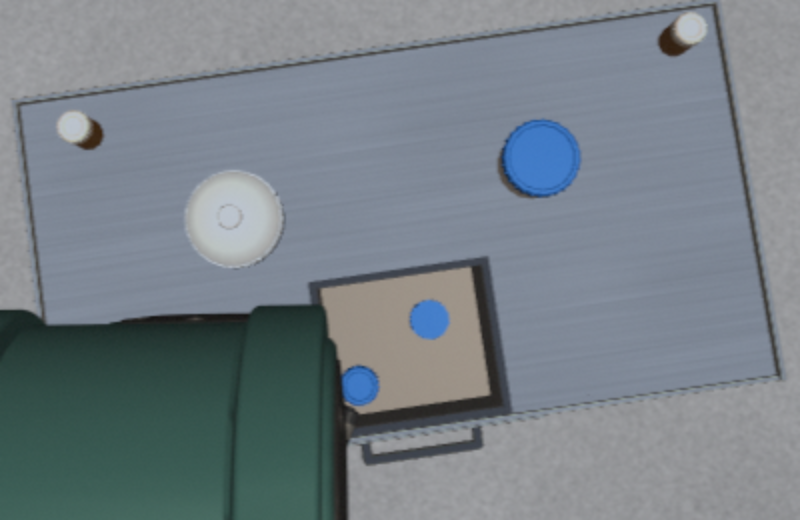

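Two caps lie in the drawer, at crop (429,319) and (360,386). The pot, dome and vials haven't moved. On to the last cap.

Request:
drive_tool(moves=[0.48,0.91,0,0,0,1,-0.53,0.48,0.91,0,0,0,1,-0.53,0.48,0.91,0,0,0,1,-0.53,0.48,0.91,0,0,0,1,-0.53,0.48,0.91,0,0,0,1,-0.53])

```text
time_s: 9.0
position: [0.4478, 0.1908, 0.1854]
tool_rot: [-1.303, -2.858, 0.001]
contact_force: [-1.3, -1.0, -0.4]
finger_gap: 0.235
grip_force: 0.0
```

Request:
drive_tool(moves=[0,0,0,0,0,1,-0.53,0,0,0,0,0,1,-0.53,0,0,0,0,0,1,-0.53,0,0,0,0,0,1,-0.53,0,0,0,0,0,1,-0.53])

```text
time_s: 9.42
position: [0.4482, 0.1892, 0.1856]
tool_rot: [-1.972, -2.445, 0.001]
contact_force: [0.9, 0.8, -0.5]
finger_gap: 0.236
grip_force: 0.0
```

```bash
python3 -c "
from h import *
to(-82,209,.102,np.pi/2)"
```

```text
t 9.42 deck [-84.  206.9] z 0.1856 gap 0.236 F [ 0.9  0.8 -0.5] nose 0.008
shift [0.02  0.022 0.836] turn [-0.002  0.     0.136]
```

Request:
drive_tool(moves=[0.03,0.02,0.3,0,0,0.14,-0.53,0.03,0.02,0.6,0,0,0.14,-0.53,0.03,0.02,0.75,0,0,0.14,-0.53,0.03,0.02,0.83,0,0,0.14,-0.53,0.03,0.02,0.83,0,0,0.14,-0.53,0.03,0.02,0.83,0,0,0.14,-0.53])

```text
time_s: 9.92
position: [0.4492, 0.193, 0.1035]
tool_rot: [-2.049, -2.381, 0.0]
contact_force: [-0.0, 0.0, -0.3]
finger_gap: 0.233
grip_force: 0.0
```

Request:
drive_tool(moves=[-0.1,0,0.02,0,0,0,-0.53,-0.2,0,0.02,0,0,0,-0.53,-0.3,0,0.02,0,0,0,-0.53,-0.4,0,0.02,0,0,0,-0.53,-0.5,0,0.02,0,0,0,-0.53,-0.6,0,0.02,0,0,0,-0.53,-0.7,0,0.02,0,0,0,-0.53,-0.7,0,0.02,0,0,0,-0.53])

```text
time_s: 10.58
position: [0.4594, 0.1222, 0.1013]
tool_rot: [2.054, 2.377, -0.0]
contact_force: [-0.3, 0.3, -0.7]
finger_gap: 0.232
grip_force: 0.0
```

```bash
python3 -c "
from h import *
to(-82,42,.102,np.pi/2)
for n in('side','top'):
  q=imaging.read_camera(n); print(n,[(c.round(),a,d.round()) for c,a,w in blues(q) for d in [deck(ray(q,c,.102))] if abs(d[0])<150 and abs(d[1])<280])
  if n=='side': cv2.imwrite('pics/s5.png',cv2.resize(q['pixels'][160:360,280:480,::-1],None,fx=3,fy=3))"
```

```text
t 10.58 deck [-82.6 139. ] z 0.1013 gap 0.232 F [-0.3  0.3 -0.7] nose 0.008
shift [-0.97   0.006 -0.006] turn [0.    0.001 0.   ]
side [(array([323., 156.]), np.int32(400), array([  50., -166.])), (array([373., 259.]), np.int32(172), array([-82., 117.]))]
top [(array([410., 219.]), np.int32(1156), array([  45., -121.])), (array([354., 299.]), np.int32(268), array([-65., -17.])), (array([275., 322.]), np.int32(236), array([-82., 107.])), (array([319., 332.]), np.int32(279), array([-107.,   43.]))]
```

View pics/s5.png

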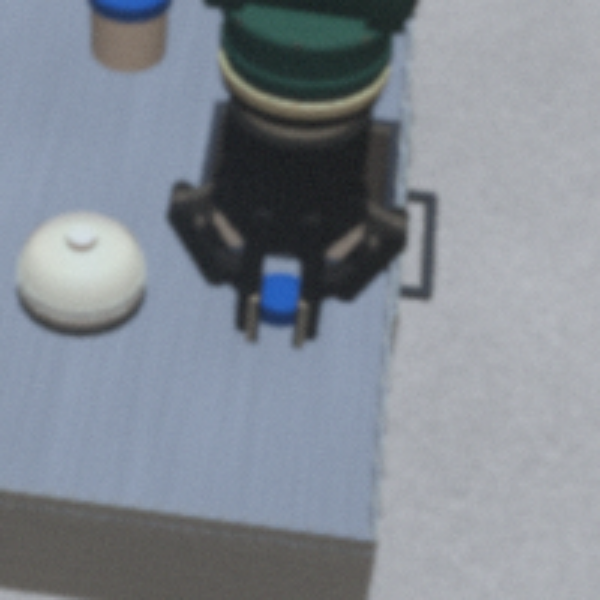

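The cap at crop (281,295) is centred ahead of both fingertips, with the dome well clear at (80,270). I'll push it in.

Request:
drive_tool(moves=[-0.12,0,0,0,0,0,-0.53,-0.25,0,0,0,0,0,-0.53,-0.38,0,0,0,0,0,-0.53,-0.5,0,0,0,0,0,-0.53,-0.63,0,0,0,0,0,-0.53,-0.76,0,0,0,0,0,-0.53,-0.88,0,0,0,0,0,-0.53,-1,0,0,0,0,0,-0.53])

```text
time_s: 11.35
position: [0.4737, 0.0248, 0.1012]
tool_rot: [-2.052, -2.379, 0.0]
contact_force: [-0.1, 0.4, -0.8]
finger_gap: 0.235
grip_force: 0.0
```

Request:
drive_tool(moves=[0,0,0,0,0,0,-0.53,0,0,0,0,0,0,-0.53,0,0,-0.4,0,0,0,-0.53,0,0,-0.8,0,0,0,-0.53,0,0,-1,0,0,0,-0.53])

```text
time_s: 11.77
position: [0.4742, 0.0257, 0.205]
tool_rot: [2.05, 2.378, 0.003]
contact_force: [1.1, -0.4, -0.3]
finger_gap: 0.238
grip_force: 0.0
```

Request:
drive_tool(moves=[0,-0.4,-0.2,0,0,0,-0.53,0,-0.8,-0.2,0,0,0,-0.53,0,-1,-0.2,0,0,0,-0.53,0,-1,-0.2,0,0,0,-0.53])

```text
time_s: 12.1
position: [0.371, 0.011, 0.2217]
tool_rot: [-2.052, -2.379, 0.0]
contact_force: [1.3, 0.2, -0.1]
finger_gap: 0.238
grip_force: 0.0
```

```bash
python3 -c "
from h import *
to(-82,42,.102,np.pi/2)
a=imaging.read_camera('top')['pixels'][140:400,140:540,::-1]; b=imaging.read_camera('side')['pixels'][100:360,200:480,::-1]
cv2.imwrite('pics/f.png',np.hstack([a,b]))"
```

```text
t 12.1 deck [-186.2   41.8] z 0.2217 gap 0.238 F [ 1.3  0.2 -0.1] nose 0.008
shift [1.000e-03 1.042e+00 1.197e+00] turn [-0.001 -0.     0.004]
```

View pics/f.png

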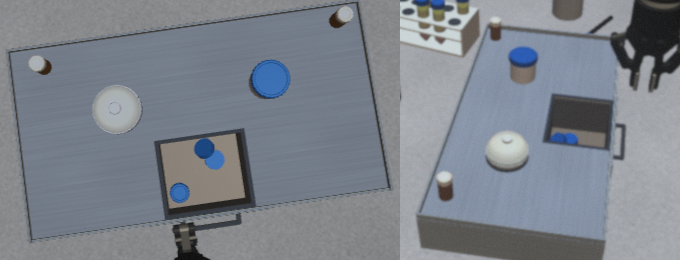

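All three caps are in the drawer, at crop (204,149), (214,160) and (179,192). The deck is clear of caps, and the pot, dome and vials are where they were.

```bash
python3 -c "
from cell import manip
print(manip.hand_in())"
```

```text
the job is handed in; nothing more can be done
None
```

All three caps were swept over the rim into the waste drawer, the pot, bucket lid and vials were left standing in place, and the job was handed in at about 12 s of the 51 s allowed.

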